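# Refit the splined lever and close the top clamp

## Task

The lever has come off the cam clamp that holds a pine top for tip setting: pick it up, turn it until its drilled hub matches the splines of the clamp's shaft, and thread it down fully home onto the shaft's shoulder. Then swing it clockwise (seen from above) until the cam comes up against its stop, and let go, leaving the lever seated. Feel your way gently, never pressing the lever down on the shaft with more than about 35 N, and leave the other tops, punch, spindle and tin where they are.

Things in the scene. Friction and masses are not known exactly. Their poses are not given: they have to be found in the camera images.
- lever_hub (a point): Centre of the loose lever's aluminium hub, on its hole's axis, half-way up. Hub 40 x 40 mm, 34 mm tall, flat sides; grip by the clear +y and -y sides. z up the through-hole, +x along the arm to the knob. It starts flat on the table, right way up.
- lever: The whole lever, about 0.28 kg, mostly hub; origin at the centre of the hub's underside, 17 mm below lever_hub, same axes. The flat arm, 16 mm wide, 10 mm thick, leaves the hub's +x side with its underside 7 mm above the hub's underside and runs to the knob.
- lever_bore (a point): Mouth of the hub's hole on the underside, same axes as the lever. Six inward teeth 4.7 mm wide, tips 10.5 mm from the axis, at 30, 90, 150, 210, 270, 330 deg from +x; outside them the hole is 14.5 mm in radius. The groove at 180 deg (away from the arm) is filled, so the hub fits the shaft one way only.
- lever_knob (a point): Upright turned maple knob at the lever's end, 26 mm across, from 0 to 52 mm above the hub's underside; this point is on its axis, 17 mm above the hub's underside, 110 mm from the hole's axis along +x.
- clamp: Fixed clamp: grey base 110 x 170 x 15 mm (x -55 to 55, y -115 to 55 mm from the origin), upright steel shaft with a brass cam, a pine top in a wooden nest on the -y side; all but the shaft is lower than 72 mm. Origin on the table under the shaft's axis, z up. A lever pushed clockwise to the hard stop points along the clamp's +x, within about 4 deg.
- clamp_seat (a point): On the shaft's axis, on the 32 mm wide shoulder 80 mm above the table where the hub's underside must rest (lever_hub is then 17 mm above this point); axes as the clamp. Above it: core of 9 mm radius with five splines 4.6 mm wide out to 13 mm radius, 60 deg apart (sixth left out), ends 26 mm up (their top 3 mm 4.2 mm wide). Matched hub: play 1.5 mm sideways, 5 deg in turn.
- shaft_tip (a point): Top of the shaft, 42 mm above clamp_seat: plain pilot nose, 5 mm radius here, 8.8 mm at the spline ends 16 mm lower. The shaft's turn is not reported: at the start the hub goes on only with its arm pointing somewhere from 40 to 115 deg from the clamp's +x towards its +y. Unmatched, it rests on the spline ends. The shaft stays put under light rubbing (turns at 0.3 N m).
- top0_mid (a point): A loose unpainted pine top standing upside down behind the low wooden gate (gate 64 mm tall), 49 mm across, 55 mm tall; point half-way up. Leave alone.
- top1_mid (a point): A loose unpainted pine top standing upside down behind the low wooden gate (gate 64 mm tall), 49 mm across, 55 mm tall; point half-way up. Leave alone.
- top2_mid (a point): A loose unpainted pine top standing upside down behind the low wooden gate (gate 64 mm tall), 49 mm across, 55 mm tall; point half-way up. Leave alone.
- top3_mid (a point): A loose unpainted pine top standing upside down behind the low wooden gate (gate 64 mm tall), 49 mm across, 55 mm tall; point half-way up. Leave alone.
- punch_mid (a point): Steel tip-setting punch lying on the table, 14 mm thick, 110 mm long along its x; point near its middle, 7 mm above the table. Leave alone.
- spindle_mid (a point): Turned maple spindle lying on the table, 24 mm thick, 180 mm long along its x; point at its middle. Leave alone.
- tin_mid (a point): Dented aluminium tin of steel tips, 72 mm across, 45 mm tall; point half-way up. Leave alone.
Not all that is in view belongs to the job. Leave any blue look-alike of the lever alone. There is more than one size of the clamp; the one meant has the size given above.

How it is judged:
On the way, in this order (a step that is already met when the one before it is completed fails the run):
1. the lever is threaded fully home on the splined shaft (horizontal distance between lever_hub and clamp_seat below 0.0035 m and z of lever_hub in the frame of clamp_seat between 0.012 and 0.0195 m and angle between lever_hub's own z axis and vertical below 0.1 rad), for 0.2 s.
2. the lever, still seated, has been swung clockwise to the stop (all of step 1 and y of lever_knob in the frame of clamp_seat below 0.018 m and x of lever_knob in the frame of clamp_seat above 0.09 m), for 0.2 s.
At the end, for the whole second after the job is handed in: The lever is at rest and released, seated on the shaft (hub centre less than 19.5 mm above the shoulder, where 17 mm is fully home, within 3.5 mm of the shaft's axis, tilted less than 0.1 rad), and points along the clamp's +x: its knob less than 18 mm to the +y side and more than 90 mm out along +x (all of step 2 and linear speed of lever below 0.02 m/s and contact force between lever and the fingers below 0.05 N); the robot touches nothing.
It fails at once if the lever is pressed down on the shaft (spline ends or shoulder) with more than 35 N (contact force between lever and shaft_ends above 35 N).
It fails at once if a bystander (tops, punch, spindle, tin) is moved more than 25 mm (distance of any of top0_mid, top1_mid, top2_mid, top3_mid, punch_mid, spindle_mid, tin_mid from where it was at the start of the episode above 0.025 m).
It also fails if it takes over 58 s, if anything falls off the work surface, if the arm or the gripper's body presses on something with over 40 N, if the wrist force passes 120 N, or if a joint passes its speed limit or range.

## Robot

A 6-joint arm with a two-finger parallel gripper is mounted at the origin on the work surface. World frame = base frame: x ahead of the robot, y to its left, z up, the work surface at z = 0. Lengths are in m, angles in rad, forces in N, time in s.
With the tool pointing down it reaches from about 0.35 to 0.975 m from the base axis. Payload 4.9 kg.
Tool frame: the origin (TCP) lies at the centre of the arm's flange, where the gripper is bolted on; the fingertips stand 173 mm ahead of it and the grasp point (between the pads) lies 155 mm ahead of it (ctrl.finger_overhang is the distance from the TCP to the fingertips, in m); z points along the fingers, y is the direction in which the jaws open and shut (so a half turn about z gives the same grasp; the last joint's range is limited). The gripper opens to 85 mm and grips with 20 to 120 N. Pads are 22 mm wide; open, the fingers measure 114 mm over their backs; the gripper's body (76 mm by 85 mm) begins 54 mm behind the grasp point. The pads swing forward as they close: fully open they stand 13 mm farther back than shut.
Start: joints at [1.198, 0.053, 1.613, -0, 1.476, -0.119], TCP at [0.157, 0.605, 0.405] pointing down, gripper open.
Joint ranges: [-3.01, 3.01], [-1.01, 2.22], [0.06, 2.58], [-1.02, 4.17], [0.09, 2.62], [-3.14, 3.14]. Speed limits (rad/s): [2.57, 2.57, 3.14, 3.14, 3.14, 3.14].

## Interface

Orientations are given as a rotation vector (axis times angle).
In Python, from station import ctrl, eyes, spotter gives the robot as it stands.
- The arm moves only by the shell command python3 -m crank 'ROWS' [FORCE]. ROWS is JSON, a list of rows, each a list of 7 numbers: the turn, a rotation vector about the tool's x, y, z in rad, then the shift along the tool's x, y, z in mm, then the closure, from -1 (fully open) to 1 (shut). A call has 1 to 8 rows; each row shifts and turns the pose as measured when the row begins, along the tool's axes as they then stand; what a row does not reach is not made up. A row lasts 1/12 s, in which the tool goes at most 41.7 mm and 7.16 degrees, less where a joint would pass 70% of its speed; a pose out of reach is approached as far as the arm can. A call is refused whole if a number of a shift passes 41.7 or a number of a turn 0.125, either way. A call with a gripper value outside its range is refused whole. The fingers move at their own pace and stop on an object; FORCE is the grip in N (left out, the last holds). Time passes only in rows, so rows that do not move let the fingers close. It gives the time, the measured TCP pose, the force and the opening at its end, in the units of the state.
- ctrl.get_obs(): the state, without advancing time (a new reading comes with each control period).
- eyes.get_image(name): name is "side" or "top" or "wrist"; returns a dict with "image" (480x640x3 uint8, red, green, blue), "vertical_fov" (degrees; the focal length in pixels is half the picture's height over the tangent of half this angle, whatever the lens; pixels are square), "cx", "cy" (the principal point, pixels), "rvec" (rotation vector, rad) and "tvec" (3), from world to camera coordinates, as OpenCV has them; the wrist camera has in their place "mount" (4x4, takes a point from camera to tool coordinates, whose origin is the TCP and whose axes are the flange's). Camera axes: x right, y down, z forward; pixel columns grow to the right and rows downward; lengths in m; the calibration is good to about 2 mm. A picture is of the moment at which its call begins: read the wrist's pose just before it. There is no depth.
- ctrl.finish_job(): hands the job in, once; it reports no verdict.
Trained networks look in a picture, given as the dict that the camera call returned (one of the last four; its "shot" number tells which), for a name from the list of things; names that differ only in an ending like _2 or _b are one class to them, and where a whole thing is asked for, a point or a joint stands for the part that bears it (a point fixed in the world has none). Each returns a list of dicts, best first, with "confidence" (0 to 1); they miss things now and then, are a little off and sometimes report something else, mostly with a low value. They report only what shows in the picture. A call takes as long as a camera call. They do not tell look-alikes from the thing itself.
- spotter.look_for(query, picture): "centre" ([x, y, z] in m, in world coordinates, good to about 4 mm: the middle of the surface that is visible of it).
- spotter.outline_of(query, picture): "region" (480x640 bool, what is visible of it).
- spotter.mark_of(query, picture): "centre" ([x, y, z] in m, in world coordinates, good to about 4 mm: a listed point, or the origin of a listed thing).
The state is a dict: "t": time; "q": joint angles; "dq": joint speeds; "effort": joint torques, N m; "tool_pos": TCP position; "tool_rot": TCP orientation; "contact_force": force on the tool from outside, world axes, zero at the start; "wrist_torque": the same for the moment, N m; "opening": finger opening in m.
Only numpy, scipy, OpenCV 4.12 (cv2) and the standard library are available. Lean on these libraries where they do the work, as an engineer would, in place of code of your own. Each camera call takes 0.05 s, during which the arm holds its last target.

## Working session

There is one attempt and no reset: what is moved stays moved. The work goes in short steps, Python scripts to look and compute and a shell command to move; the robot and the scene stay as the last step left them, time stands still between calls to the robot, and variables do not carry over. Pictures are saved under pics/ and viewed, and the job is handed in when it is done.

```bash
ls; mkdir -p pics; cat > h.py <<'E'
import numpy as np, cv2
from scipy.spatial.transform import Rotation as R
from station import ctrl, eyes, spotter
def cam(p,obs=None):
    f=240/np.tan(np.radians(p["vertical_fov"])/2)
    K=np.array([[f,0,p["cx"]],[0,f,p["cy"]],[0,0,1]])
    if "mount" in p:
        T=np.eye(4);T[:3,:3]=R.from_rotvec(obs["tool_rot"]).as_matrix();T[:3,3]=obs["tool_pos"]
        W=T@np.array(p["mount"]);Wi=np.linalg.inv(W);return K,Wi[:3,:3],Wi[:3,3]
    return K,R.from_rotvec(p["rvec"]).as_matrix(),np.array(p["tvec"]).ravel()
def proj(c,X):
    K,Rm,t=c;x=(K@(Rm@np.atleast_2d(X).T+t[:,None])).T;return x[:,:2]/x[:,2:]
def back(c,uv,z):
    K,Rm,t=c;o=-Rm.T@t;d=Rm.T@np.linalg.inv(K)@np.array([uv[0],uv[1],1.]);return o+d*(z-o[2])/d[2]
def save(p,n): cv2.imwrite("pics/"+n+".png",cv2.cvtColor(p["image"],cv2.COLOR_RGB2BGR))
def st():
    o=ctrl.get_obs();print("t",round(o["t"],2),"pos",np.round(o["tool_pos"],4),"eul",np.round(R.from_rotvec(o["tool_rot"]).as_matrix(),3).tolist(),"F",np.round(o["contact_force"],1),"T",np.round(o["wrist_torque"],2),"op",round(o["opening"],4),"q",np.round(o["q"],2));return o
E
python3 - <<'E'
from h import *
o=st()
for n in ["top","side","wrist"]:
    o=ctrl.get_obs();p=eyes.get_image(n);save(p,n+"0")
    c=cam(p,o);print(n,-c[1].T@c[2], p["vertical_fov"])
    for q in ["lever_hub","lever_knob","clamp_seat","shaft_tip","clamp"]:
        for r in spotter.mark_of(q,p)[:3]: print(q,np.round(r["centre"],4),round(r["confidence"],2),np.round(proj(c,r["centre"]),0))
st()
E
```

```text
pics
t 0.0 pos [0.1568 0.6047 0.4035] eul [[-0.968, 0.251, -0.001], [0.251, 0.968, -0.002], [0.0, -0.002, -1.0]] F [ 0.4 -0.6  0.5] T [-0.01 -0.01 -0.03] op 0.0857 q [ 1.2   0.05  1.61 -0.    1.48 -0.12]
top [0.3502222  0.01827808 0.97927054] 56.76571997521885
lever_hub [ 0.4517 -0.2604  0.0166] 0.86 [[456. 289.]]
lever_hub [ 0.4917 -0.368   0.0187] 0.81 [[506. 274.]]
lever_knob [ 0.5025 -0.4761  0.0152] 0.68 [[555. 272.]]
lever_knob [ 0.3439 -0.2401  0.0179] 0.56 [[446. 340.]]
clamp_seat [0.3072 0.2956 0.1093] 0.92 [[178. 343.]]
clamp_seat [0.5504 0.1867 0.0806] 0.77 [[249. 226.]]
shaft_tip [0.5506 0.1804 0.1265] 0.77 [[248. 221.]]
shaft_tip [0.3058 0.2954 0.1698] 0.71 [[167. 345.]]
shaft_tip [ 0.7612 -0.0502  0.0317] 0.29 [[365. 147.]]
clamp [0.5547 0.1818 0.0043] 0.6 [[257. 232.]]
clamp [ 0.3121  0.2908 -0.0022] 0.55 [[197. 339.]]
side [0.32526438 0.54140014 0.70209179] 57.97279190516772
lever_hub [ 0.4934 -0.3678  0.0163] 0.96 [[400. 159.]]
lever_hub [ 0.455  -0.2615  0.0173] 0.57 [[404. 187.]]
lever_knob [ 0.5049 -0.4775  0.0188] 0.89 [[407. 134.]]
lever_knob [ 0.3403 -0.2394  0.0172] 0.72 [[449. 206.]]
clamp_seat [0.5502 0.1877 0.0768] 0.8 [[282. 306.]]
clamp_seat [ 0.7633 -0.0489  0.0301] 0.74 [[246. 205.]]
clamp_seat [0.3052 0.2943 0.1113] 0.6 [[409. 414.]]
shaft_tip [0.5533 0.1843 0.1198] 0.86 [[280. 289.]]
shaft_tip [0.3015 0.2964 0.1703] 0.61 [[418. 399.]]
clamp [ 0.3093  0.2964 -0.0021] 0.8 [[395. 443.]]
clamp [ 0.5487  0.1906 -0.0035] 0.75 [[285. 332.]]
wrist [0.07850692 0.62498026 0.37397303] 69.63552711613048
clamp [0.3054 0.2931 0.0022] 0.6 [[114. 371.]]
t 0.9 pos [0.1569 0.605  0.4047] eul [[-0.968, 0.251, 0.0], [0.251, 0.968, 0.0], [-0.0, 0.0, -1.0]] F [-0.5  0.2 -0.4] T [-0.03 -0.03  0.05] op 0.0852 q [ 1.2   0.05  1.61 -0.    1.48 -0.12]
```

View pics/top0.png

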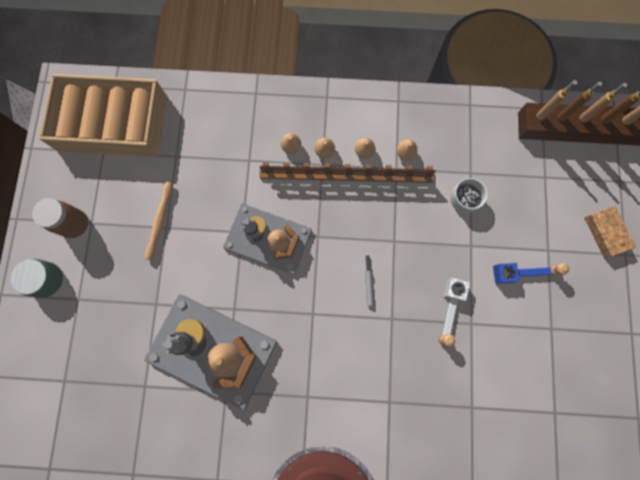

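View pics/side0.png

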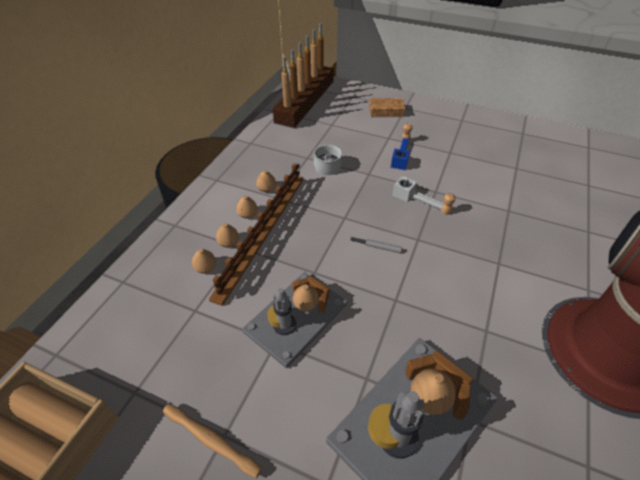

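```bash
cat >> h.py <<'E'
def rel(o,target):
    M=R.from_rotvec(o["tool_rot"]).as_matrix();return np.round(M.T@(np.array(target)-o["tool_pos"])*1000,1)
def wrist(n):
    o=st();p=eyes.get_image("wrist");save(p,n);return o,p,cam(p,o)
E
python3 - <<'E'
from h import *
o=ctrl.get_obs();p=eyes.get_image("wrist");print(np.round(p["mount"],3))
print(rel(o,[0.629,0.167,0.405]))
E
```

```text
[[ 0.001 -0.95  -0.311  0.081]
 [ 1.     0.001  0.001 -0.   ]
 [-0.001 -0.311  0.95   0.031]
 [ 0.     0.     0.     1.   ]]
[-5.669e+02 -3.054e+02 -3.000e-01]
```

View pics/wrist0.png

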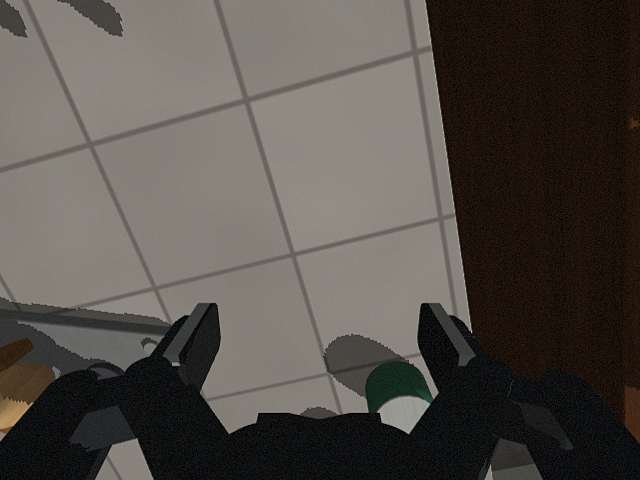

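```bash
A='[0,0,0,-34.2,-19.2,0,-1]'; python3 -m crank '[[0,0,0,-34.2,-19.2,0,-1],[0,0,0,-34.2,-19.2,0,-1],[0,0,0,-34.2,-19.2,0,-1],[0,0,0,-34.2,-19.2,0,-1],[0,0,0,-34.2,-19.2,0,-1],[0,0,0,-34.2,-19.2,0,-1],[0,0,0,-34.2,-19.2,0,-1],[0,0,0,-34.2,-19.2,0,-1]]'
python3 -m crank '[[0,0,0,-34.2,-19.2,0,-1],[0,0,0,-34.2,-19.2,0,-1],[0,0,0,-34.2,-19.2,0,-1],[0,0,0,-34.2,-19.2,0,-1],[0,0,0,-34.2,-19.2,0,-1],[0,0,0,-34.2,-19.2,0,-1],[0,0,0,-34.2,-19.2,0,-1],[0,0,0,-34.2,-19.2,0,-1]]'
python3 - <<'E'
from h import *
st()
E
```

```text
t: 1.62
tool_pos: [0.3867, 0.3843, 0.4047]
tool_rot: [-0.374, -3.119, -0.007]
contact_force: [0.9, 0.7, 0.3]
opening: 0.0853
t: 2.28
tool_pos: [0.6253, 0.1567, 0.4063]
tool_rot: [0.375, 3.115, 0.012]
contact_force: [0.5, 0.6, 0.9]
opening: 0.0851
t 2.28 pos [0.6253 0.1567 0.4063] eul [[-0.971, 0.237, 0.005], [0.237, 0.971, 0.007], [-0.003, 0.008, -1.0]] F [0.5 0.6 0.9] T [ 0.08 -0.01  0.07] op 0.0851 q [ 0.13  0.1   1.56  0.01  1.47 -1.2 ]
```

```bash
python3 - <<'E'
from h import *
o,p,c=wrist("w1")
for q in ["clamp_seat","shaft_tip","clamp"]:
    for r in spotter.mark_of(q,p)[:2]: print(q,np.round(r["centre"],4),round(r["confidence"],2),np.round(proj(c,r["centre"]),0))
E
```

```text
t 2.28 pos [0.6253 0.1567 0.4063] eul [[-0.971, 0.237, 0.005], [0.237, 0.971, 0.007], [-0.003, 0.008, -1.0]] F [0.5 0.6 0.9] T [ 0.08 -0.01  0.07] op 0.0851 q [ 0.13  0.1   1.56  0.01  1.47 -1.2 ]
clamp_seat [0.5499 0.188  0.0784] 0.67 [[331. 124.]]
shaft_tip [0.5508 0.1866 0.1237] 0.83 [[332. 126.]]
clamp [0.5523 0.1843 0.0029] 0.88 [[325. 127.]]
```

View pics/w1.png

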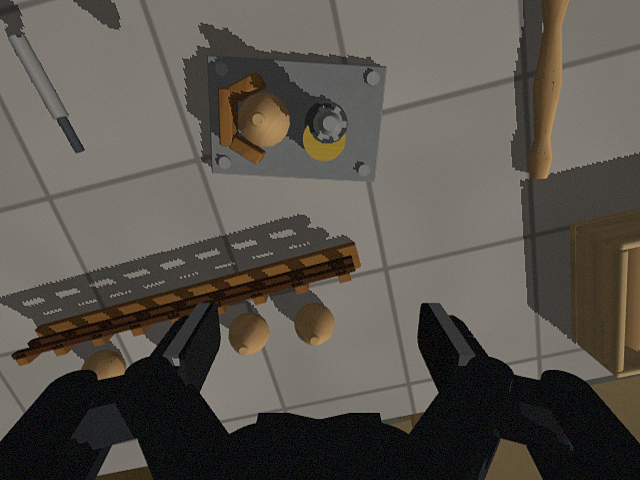

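```bash
python3 - <<'E'
import cv2
i=cv2.imread("pics/w1.png")[95:165,290:370]
i=cv2.convertScaleAbs(i,alpha=1.6,beta=10)
cv2.imwrite("pics/w1z.png",cv2.resize(i,None,fx=8,fy=8,interpolation=cv2.INTER_CUBIC))
E
```

```text
(no output)
```

View pics/w1z.png

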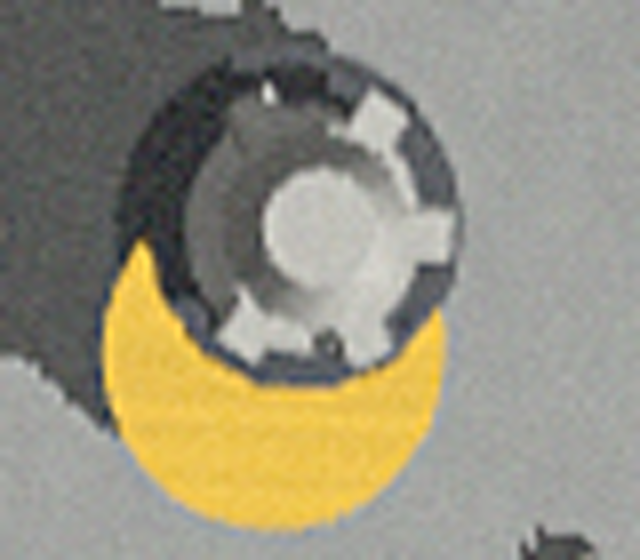

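```bash
cat > a.py <<'E'
from h import *
o=ctrl.get_obs();p=eyes.get_image("wrist");c=cam(p,o)
pts=np.array([(385,110),(452,238),(375,355),(236,345),(235,100)],float)/8+[290-.44,95-.44]
X=np.array([back(c,u,.106) for u in pts]);
tip=back(c,np.array((320,220))/8+[290,95],.122);print("tip",tip)
base=[back(c,u,.015)[:2] for u in [(208,57),(386,67),(376,180),(212,172)]]
b=np.array(base);print(np.round(b,4),[np.linalg.norm(b[i]-b[(i+1)%4]).round(4) for i in range(4)])
for i,j in [(0,1),(3,2),(3,0),(2,1)]:
    d=b[j]-b[i];print("edge",i,j,np.degrees(np.arctan2(d[1],d[0])))
print("bolt centre",b.mean(0))
# fit circle r~12.5 for spline ends
from scipy.optimize import least_squares
f=least_squares(lambda v:np.r_[np.linalg.norm(X[:,:2]-v[:2],axis=1)-.0125],[.55,.187]);print("fit",f.x,f.fun)
for ctr in (f.x,tip[:2]): print([round(np.degrees(np.arctan2(*(x[:2]-ctr)[::-1])),1) for x in X])
E
python3 a.py
```

```text
tip [0.54725647 0.18684662 0.122     ]
[[0.4642 0.0937]
 [0.5119 0.2539]
 [0.6144 0.2247]
 [0.5659 0.062 ]] [np.float64(0.1672), np.float64(0.1066), np.float64(0.1698), np.float64(0.1065)]
edge 0 1 73.40324649331062
edge 3 2 73.3830093404948
edge 3 0 162.72149885442357
edge 2 1 164.12732314746276
bolt centre [0.53908652 0.15857228]
fit [0.54748247 0.18638547] [-3.54021761e-04  4.63055498e-04  2.52700378e-04  3.08170499e-05
  6.87320936e-04]
[np.float64(133.6), np.float64(72.4), np.float64(14.2), np.float64(-48.0), np.float64(-161.0)]
[np.float64(134.4), np.float64(70.8), np.float64(11.9), np.float64(-48.6), np.float64(-158.7)]
```

```bash
python3 -m crank '[[0,0,0,5.6,-37.2,8.3,-1],[0,0,0,5.6,-37.2,8.3,-1],[0,0,0,5.6,-37.2,8.3,-1],[0,0,0,5.6,-37.2,8.3,-1],[0,0,0,5.6,-37.2,8.3,-1],[0,0,0,5.6,-37.2,8.3,-1],[0,0,0,5.6,-37.2,8.3,-1],[0,0,0,5.6,-37.2,8.3,-1]]'
python3 -m crank '[[0,0,0,5.6,-37.2,8.3,-1],[0,0,0,5.6,-37.2,8.3,-1],[0,0,0,5.6,-37.2,8.3,-1],[0,0,0,5.6,-37.2,8.3,-1],[0,0,0,0,0,0,-1]]'
python3 - <<'E'
from h import *
o,p,c=wrist("w2")
for q in ["lever_hub","lever_knob","lever_bore"]:
    for r in spotter.mark_of(q,p)[:2]: print(q,np.round(r["centre"],4),round(r["confidence"],2),np.round(proj(c,r["centre"]),0))
E
```

```text
t: 3.2
tool_pos: [0.506, -0.1122, 0.3375]
tool_rot: [0.324, 3.111, 0.019]
contact_force: [-0.0, -0.7, 0.8]
opening: 0.0853
t: 3.62
tool_pos: [0.4481, -0.2543, 0.3004]
tool_rot: [0.312, 3.111, 0.017]
contact_force: [-0.7, 0.5, 0.8]
opening: 0.0857
t 3.62 pos [ 0.4481 -0.2543  0.3004] eul [[-0.98, 0.198, 0.016], [0.198, 0.98, 0.009], [-0.014, 0.012, -1.0]] F [-0.7  0.5  0.8] T [ 0.06  0.04 -0.04] op 0.0857 q [-0.66 -0.13  1.97  0.02  1.29 -2.04]
lever_hub [ 0.4523 -0.2627  0.0159] 0.64 [[305. 238.]]
lever_hub [ 0.4899 -0.369   0.0129] 0.63 [[189. 303.]]
lever_knob [ 0.3457 -0.2413  0.0181] 0.76 [[302.  84.]]
lever_knob [ 0.5071 -0.4762  0.014 ] 0.61 [[ 76. 343.]]
lever_bore [ 0.4567 -0.2634 -0.0005] 0.77 [[305. 236.]]
lever_bore [ 0.499  -0.3637 -0.003 ] 0.6 [[204. 302.]]
```

View pics/w2.png

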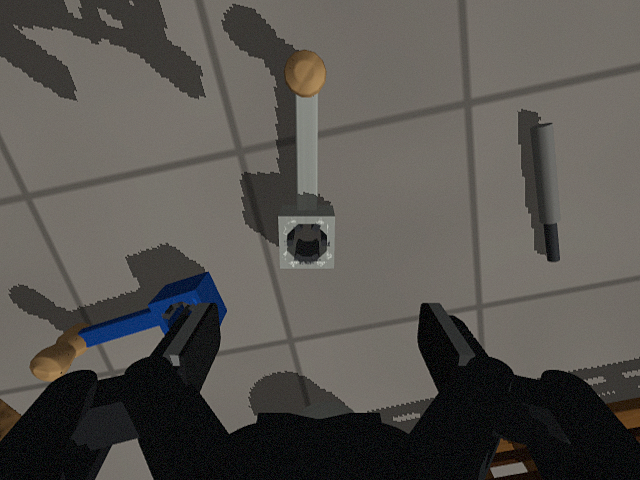

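```bash
python3 - <<'E'
from h import *
o=ctrl.get_obs();p=eyes.get_image("wrist");c=cam(p,o)
b=np.array([back(c,u,.034)[:2] for u in [(278,217),(334,216),(334,269),(280,270)]]);h=b.mean(0)
print(h,[np.linalg.norm(b[i]-b[(i+1)%4]).round(4) for i in range(4)])
a1=back(c,(297.5,100),.017);a2=back(c,(297.5,195),.017);b1=back(c,(318,100),.017);b2=back(c,(316.5,195),.017)
for d in (a1-a2,b1-b2,b[0]-b[3],b[1]-b[2]): print(np.degrees(np.arctan2(d[1],d[0])))
m=(a1+b1)/2-np.r_[h,.017]; print("arm from hub",np.degrees(np.arctan2(m[1],m[0])))
k=back(c,(305,73),.048);print("knob",k, np.linalg.norm(k[:2]-h),np.degrees(np.arctan2(*(k[:2]-h)[::-1])))
M=R.from_rotvec(o["tool_rot"]).as_matrix();print(np.degrees(np.arctan2(M[1,0],M[0,0])))
print(rel(o,[h[0],h[1],.300]))
E
```

```text
[ 0.45540556 -0.25654313] [np.float64(0.0397), np.float64(0.0411), np.float64(0.0404), np.float64(0.041)]
167.78235637050463
167.92229432384462
168.80799418864473
169.76580874148576
arm from hub 167.97305815483938
knob [ 0.34634741 -0.23454922  0.048     ] 0.11125382634014315 168.59801490918187
168.86491038756938
[-5.6 -5.2  2.4]
```

```bash
python3 -m crank '[[0.012,0.014,0.01,-5,-5,30,-1],[0,0,0,0,0,30,-1],[0,0,0,0,0,0,-1]]'
cat > b.py <<'E'
from h import *
import sys
o,p,c=wrist(sys.argv[1])
i=cv2.cvtColor(p["image"],cv2.COLOR_RGB2BGR)
cv2.imwrite("pics/"+sys.argv[1]+"z.png",cv2.resize(i[100:400,170:470],None,fx=2,fy=2))
E
python3 b.py w3
```

```text
t: 4.12
tool_pos: [0.4595, -0.2522, 0.2459]
tool_rot: [0.305, 3.115, -0.006]
contact_force: [-1.0, 1.3, -1.6]
opening: 0.0855
t 4.12 pos [ 0.4595 -0.2522  0.2459] eul [[-0.981, 0.194, 0.011], [0.194, 0.981, -0.005], [-0.012, -0.003, -1.0]] F [-1.   1.3 -1.6] T [ 0.05  0.06 -0.02] op 0.0855 q [-0.64 -0.04  1.98  0.    1.18 -2.02]
```

View pics/w3z.png

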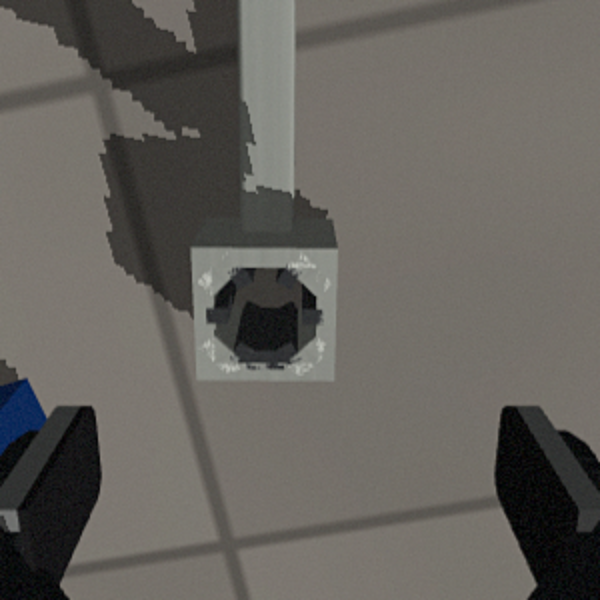

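```bash
python3 - <<'E'
from h import *
o=ctrl.get_obs();p=eyes.get_image("wrist");c=cam(p,o)
b=np.array([back(c,u,.034)[:2] for u in [(265,224),(339,224),(337.5,290.5),(268.5,290.5)]]);h=b.mean(0)
print(h,[np.linalg.norm(b[i]-b[(i+1)%4]).round(4) for i in range(4)])
for d in (b[0]-b[3],b[1]-b[2],b[1]-b[0],b[2]-b[3]): print(np.degrees(np.arctan2(d[1],d[0])))
M=R.from_rotvec(o["tool_rot"]).as_matrix();print(np.degrees(np.arctan2(M[1,0],M[0,0])),np.round(M[:,2],3))
print(rel(o,[h[0],h[1],.178]))
E
```

```text
[ 0.45307397 -0.26158237] [np.float64(0.0408), np.float64(0.0409), np.float64(0.0407), np.float64(0.0409)]
168.84426944465375
168.71347383562593
78.91000937314192
78.95543878019208
168.80458475692006 [ 0.014 -0.007 -1.   ]
[ 6.5 -9.8 70.4]
```

```bash
python3 -m crank '[[-0.004,0.014,0,4.5,-10.5,10,-1],[0,0,0,0,0,18,-1],[0,0,0,0,0,0,-1],[0,0,0,0,0,0,-1]]'; python3 - <<'E'
from h import *
o=st();print(rel(o,[.4531,-.2616,.178]))
E
```

```text
t: 4.55
tool_pos: [0.4571, -0.2644, 0.229]
tool_rot: [0.298, 3.115, -0.013]
contact_force: [0.0, -0.1, 0.7]
opening: 0.0851
t 4.55 pos [ 0.4571 -0.2644  0.229 ] eul [[-0.982, 0.19, 0.011], [0.19, 0.982, -0.01], [-0.013, -0.007, -1.0]] F [ 0.  -0.1  0.7] T [ 0.    0.   -0.01] op 0.0851 q [-0.67 -0.    1.98 -0.    1.15 -2.04]
[ 5.1  2.4 50.9]
```

```bash
python3 -m crank '[[-0.008,0.012,0,5,2,12,-1],[-0.004,0.008,0,2,1,12,-1],[0,0,0,0,0,12,-1]]'; python3 - <<'E'
from h import *
o=st();print(rel(o,[.4531,-.2616,.178]))
E
```

```text
t: 4.8
tool_pos: [0.4522, -0.262, 0.1968]
tool_rot: [0.299, 3.127, 0.001]
contact_force: [-0.3, 0.2, 0.1]
opening: 0.0854
t 4.8 pos [ 0.4522 -0.262   0.1968] eul [[-0.982, 0.19, 0.001], [0.19, 0.982, 0.0], [-0.001, 0.001, -1.0]] F [-0.3  0.2  0.1] T [-0.01  0.    0.04] op 0.0854 q [-0.67  0.04  2.    0.    1.1  -2.05]
[-0.8  0.5 18.8]
```

```bash
python3 -m crank '[[0,0,0,-0.5,0,13,-1],[0,0,0,0,0,11,-1],[0,0,0,0,0,0,0.2],[0,0,0,0,0,0,1],[0,0,0,0,0,0,1],[0,0,0,0,0,0,1],[0,0,0,0,0,0,1],[0,0,0,0,0,0,1]]' 50; python3 b.py w4
```

```text
t: 5.47
tool_pos: [0.4541, -0.2638, 0.1734]
tool_rot: [0.299, 3.125, -0.003]
contact_force: [-0.4, 0.6, -2.4]
opening: 0.0394
t 5.47 pos [ 0.4541 -0.2638  0.1734] eul [[-0.982, 0.19, 0.002], [0.19, 0.982, -0.002], [-0.002, -0.002, -1.0]] F [-0.4  0.6 -2.4] T [ 0.01 -0.05  0.05] op 0.0394 q [-0.67  0.08  2.   -0.    1.05 -2.05]
```

View pics/w4z.png

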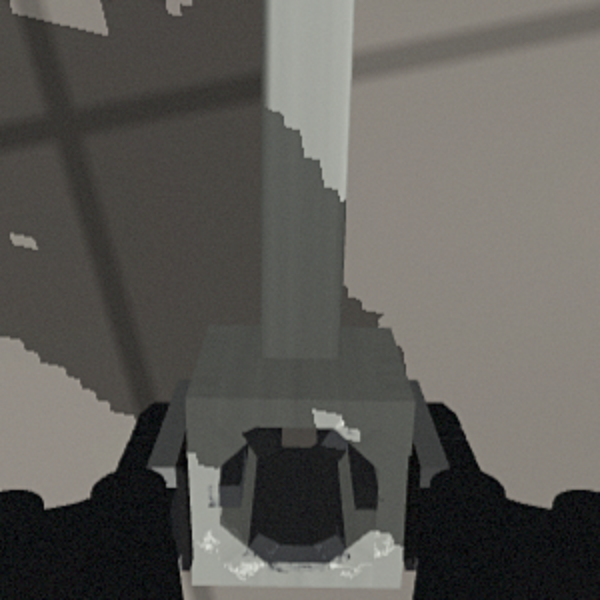

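```bash
cat > hub.py <<'E'
from h import *
def hubrel(c,o,px,down=.1394):
    # plane in tool frame: z = down
    p=[]
    M=R.from_rotvec(o["tool_rot"]).as_matrix();T=np.array(o["tool_pos"])
    K,Rm,t=c;oc=-Rm.T@t
    for u in px:
        d=Rm.T@np.linalg.inv(K)@np.array([*u,1.]);oo=M.T@(oc-T);dd=M.T@d;p.append(oo+dd*(down-oo[2])/dd[2])
    return np.array(p)
E
python3 - <<'E'
from hub import *
o=ctrl.get_obs();p=eyes.get_image("wrist");c=cam(p,o)
b=hubrel(c,o,[(264,299),(377,300),(371.5,393.5),(266,393.5)],.1734-.034)*1000
print(np.round(b,1),b.mean(0))
E
```

```text
[[ 22.9 -19.3 139.4]
 [ 22.5  20.4 139.4]
 [-18.1  20.5 139.4]
 [-18.1 -20.5 139.4]] [  2.33050064   0.27252843 139.4       ]
```

```bash
python3 -m crank '[[0,0,0,0,0,-20,1],[0,0,0,0,0,-38,1],[0,0,0,0,0,-38,1],[0,0,0,0,0,-38,1],[0,0,0,0,0,-25,1],[0,0,0,-0.5,20,-5,1],[0,0,0,-0.5,35,0,1],[0,0,0,-0.5,38,0,1]]'
python3 -m crank '[[0,0,0,-0.5,38,0,1],[0,0,0,-0.5,38,0,1],[0,0,0,-0.5,38,0,1],[0,0,0,-0.5,38,0,1],[0,0,0,-0.5,38,0,1],[0,0,0,-0.5,38,0,1],[0,0,0,-0.5,38,0,1],[0,0,0,-0.5,30,0,1]]'
python3 - <<'E'
from h import *
o=st();print(rel(o,[.5474,.185,.335]))
E
```

```text
t: 6.23
tool_pos: [0.4697, -0.173, 0.3371]
tool_rot: [-0.313, -3.114, -0.008]
contact_force: [0.5, 0.1, -2.9]
opening: 0.0396
t: 6.9
tool_pos: [0.5304, 0.1306, 0.3325]
tool_rot: [-0.318, -3.107, -0.006]
contact_force: [0.7, -0.5, -2.6]
opening: 0.0395
t 6.9 pos [0.5304 0.1306 0.3325] eul [[-0.979, 0.202, -0.018], [0.202, 0.979, 0.006], [0.018, 0.002, -1.0]] F [ 0.7 -0.5 -2.6] T [-0.01 -0.1   0.05] op 0.0395 q [ 0.1  -0.08  1.86  0.01  1.37 -1.26]
[-5.6 56.7 -2.5]
```

```bash
python3 -m crank '[[0,-0.008,0,-3,28,0,1],[0,-0.005,0.06,-2,22,0,1],[0,0,0.12,0,0,0,1],[0,0,0.12,0,0,0,1],[0,0,0.12,0,0,0,1],[0,0,0.12,0,0,0,1],[0,0,0.12,0,0,0,1],[0,0,0.12,0,0,0,1]]'
python3 -m crank '[[0,0,0.12,0,0,0,1],[0,0,0.12,0,0,0,1],[0,0,0.12,0,0,0,1],[0,0,0.12,0,0,0,1],[0,0,0.12,0,0,0,1],[0,0,0.12,0,0,0,1]]'
python3 - <<'E'
from h import *
o=st();M=R.from_rotvec(o["tool_rot"]).as_matrix();print(np.degrees(np.arctan2(M[1,0],M[0,0])))
print(rel(o,[.5474,.185,.335]))
E
```

```text
t: 7.57
tool_pos: [0.542, 0.1896, 0.3217]
tool_rot: [-1.504, -2.737, 0.015]
contact_force: [-0.5, 0.8, -3.3]
opening: 0.0396
t: 8.07
tool_pos: [0.5389, 0.1891, 0.3133]
tool_rot: [-2.401, -1.995, 0.045]
contact_force: [-0.6, -0.0, -2.3]
opening: 0.0398
t 8.07 pos [0.5389 0.1891 0.3133] eul [[0.183, 0.982, -0.034], [0.983, -0.183, -0.004], [-0.01, -0.033, -0.999]] F [-0.6 -0.  -2.3] T [-0.05 -0.1   0.01] op 0.0398 q [0.21 0.01 1.82 0.   1.35 0.39]
79.44524779423058
[ -2.7   8.4 -22. ]
```

```bash
python3 -m crank '[[-0.025,0.008,0.07,-2,6,-14,1],[-0.018,0.006,0.06,-1,4,-6,1],[0,0,0,0,0,0,1]]'
cat > s.py <<'E'
from h import *
import sys
o=st();M=R.from_rotvec(o["tool_rot"]).as_matrix();print("head",np.degrees(np.arctan2(M[1,0],M[0,0])))
z=M[:,2];print("turn fix",np.round(M.T@np.array([-z[1],z[0],0]),4))
a=M[:2,0]*float(sys.argv[1]) if len(sys.argv)>1 else M[:2,0]*.002
print("hub",np.round(np.array(o["tool_pos"])[:2]+a+M[:2,2]*.156,4),"underside above seat",round(o["tool_pos"][2]-.1734-.08,4))
print("shift to",rel(o,[.548-a[0],.187-a[1],o["tool_pos"][2]]))
E
python3 s.py; python3 b.py w5
```

```text
t: 8.32
tool_pos: [0.5469, 0.1837, 0.3281]
tool_rot: [2.547, 1.832, 0.001]
contact_force: [-0.4, 0.0, -2.3]
opening: 0.0397
t 8.32 pos [0.5469 0.1837 0.3281] eul [[0.318, 0.948, 0.003], [0.948, -0.318, -0.003], [-0.002, 0.004, -1.0]] F [-0.4  0.  -2.3] T [-0.01  0.01 -0.04] op 0.0397 q [ 0.2  -0.    1.8  -0.    1.34  0.52]
head 71.435895323503
turn fix [ 0.0036  0.0018 -0.    ]
hub [0.548  0.1851] underside above seat 0.0747
shift to [ 1.5 -0.  -0. ]
t 8.32 pos [0.5469 0.1837 0.3281] eul [[0.318, 0.948, 0.003], [0.948, -0.318, -0.003], [-0.002, 0.004, -1.0]] F [-0.4  0.  -2.3] T [-0.01  0.01 -0.04] op 0.0397 q [ 0.2  -0.    1.8  -0.    1.34  0.52]
```

View pics/w5.png

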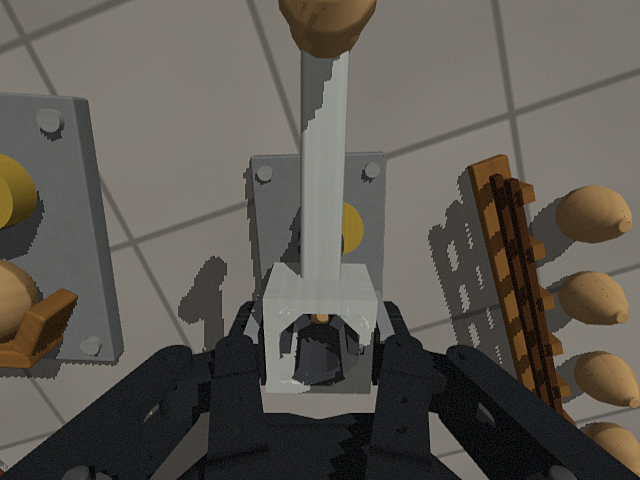

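```bash
python3 -m crank '[[0.003,0.001,-0.028,1.5,0,8,1],[0,0,0,0,0,12,1],[0,0,0,0,0,10,1],[0,0,0,0,0,0,1]]'; python3 s.py
```

```text
t: 8.7
tool_pos: [0.5455, 0.1852, 0.2927]
tool_rot: [-2.516, -1.878, 0.011]
contact_force: [-0.5, -0.2, -3.3]
opening: 0.0393
t 8.7 pos [0.5455 0.1852 0.2927] eul [[0.284, 0.959, -0.007], [0.959, -0.284, -0.002], [-0.004, -0.006, -1.0]] F [-0.5 -0.2 -3.3] T [-0.09  0.06  0.01] op 0.0393 q [ 0.2   0.03  1.83 -0.    1.29  0.49]
head 73.47420147316728
turn fix [-0.0061  0.0038 -0.    ]
hub [0.545  0.1868] underside above seat 0.0393
shift to [ 0.5  1.9 -0. ]
```

```bash
python3 -m crank '[[-0.006,0.004,0,0.5,2,2,1],[-0.002,0.001,0,0,1,4,1],[0,0,0,0,0,4,1]]'; python3 s.py
```

```text
t: 8.95
tool_pos: [0.5481, 0.1848, 0.2803]
tool_rot: [-2.517, -1.88, -0.0]
contact_force: [0.8, -0.2, -2.8]
opening: 0.0393
t 8.95 pos [0.5481 0.1848 0.2803] eul [[0.284, 0.959, 0.0], [0.959, -0.284, 0.0], [0.0, -0.0, -1.0]] F [ 0.8 -0.2 -2.8] T [-0.06 -0.    0.03] op 0.0393 q [0.2  0.05 1.83 0.   1.26 0.48]
head 73.50170464482385
turn fix [-0.     -0.0001  0.    ]
hub [0.5487 0.1867] underside above seat 0.0269
shift to [ 0.1 -0.8  0. ]
```

```bash
python3 -m crank '[[0,0,0,0,0,2,1],[0,0,0,0,0,2,1]]'; python3 s.py
```

```text
t: 9.12
tool_pos: [0.5482, 0.1846, 0.2755]
tool_rot: [2.517, 1.88, -0.001]
contact_force: [1.0, -0.7, -2.0]
opening: 0.0395
t 9.12 pos [0.5482 0.1846 0.2755] eul [[0.284, 0.959, -0.0], [0.959, -0.284, -0.0], [-0.001, -0.0, -1.0]] F [ 1.  -0.7 -2. ] T [-0.14 -0.02 -0.03] op 0.0395 q [ 0.2   0.06  1.83 -0.    1.25  0.48]
head 73.50243157620046
turn fix [-0.0001  0.0005  0.    ]
hub [0.5488 0.1864] underside above seat 0.0221
shift to [ 0.2 -0.9  0. ]
```

```bash
python3 -m crank '[[0,0,0,0,-0.4,2,1],[0,0,0,0,0,3,1],[0,0,0,0,0,3,1]]'; python3 s.py
```

```text
t: 9.37
tool_pos: [0.5485, 0.1845, 0.2683]
tool_rot: [2.515, 1.878, 0.002]
contact_force: [0.7, -0.7, -2.4]
opening: 0.0399
t 9.37 pos [0.5485 0.1845 0.2683] eul [[0.284, 0.959, 0.003], [0.959, -0.284, -0.001], [-0.0, 0.003, -1.0]] F [ 0.7 -0.7 -2.4] T [-0.16 -0.04 -0.01] op 0.0399 q [ 0.2   0.07  1.84 -0.    1.24  0.48]
head 73.50311837838207
turn fix [ 0.0027  0.0003 -0.    ]
hub [0.5495 0.1862] underside above seat 0.0149
shift to [ 0.3 -1.2 -0. ]
```

```bash
python3 -m crank '[[0.002,0,0,0,-0.5,3,1],[0,0,0,0,0,3,1],[0,0,0,0,0,3,1]]'; python3 s.py
```

```text
t: 9.62
tool_pos: [0.5485, 0.1844, 0.2593]
tool_rot: [2.515, 1.878, 0.002]
contact_force: [-0.2, -0.0, -1.6]
opening: 0.0396
t 9.62 pos [0.5485 0.1844 0.2593] eul [[0.284, 0.959, 0.002], [0.959, -0.284, -0.001], [-0.0, 0.003, -1.0]] F [-0.2 -0.  -1.6] T [-0.2  -0.04 -0.02] op 0.0396 q [ 0.2   0.08  1.84 -0.    1.22  0.48]
head 73.50356039403388
turn fix [ 0.0027  0.0003 -0.    ]
hub [0.5495 0.1861] underside above seat 0.0059
shift to [ 0.4 -1.2 -0. ]
```

```bash
python3 -m crank '[[0,0,0,0,0,2,1],[0,0,0,0,0,1.5,1]]'; python3 s.py|head -1
```

```text
t: 9.78
tool_pos: [0.5484, 0.1843, 0.255]
tool_rot: [2.516, 1.878, 0.001]
contact_force: [0.5, -1.7, -1.6]
opening: 0.0392
t 9.78 pos [0.5484 0.1843 0.255 ] eul [[0.284, 0.959, 0.002], [0.959, -0.284, -0.001], [-0.0, 0.002, -1.0]] F [ 0.5 -1.7 -1.6] T [-0.29 -0.01  0.01] op 0.0392 q [ 0.2   0.08  1.84 -0.    1.21  0.48]
```

```bash
python3 -m crank '[[0,0,0,0,0,1,1]]';python3 -m crank '[[0,0,0,0,0,1,1]]'
```

```text
t: 9.87
tool_pos: [0.5483, 0.1843, 0.2536]
tool_rot: [2.516, 1.879, 0.001]
contact_force: [0.7, -1.5, -2.0]
opening: 0.0396
t: 9.95
tool_pos: [0.5483, 0.1843, 0.2524]
tool_rot: [2.516, 1.879, 0.001]
contact_force: [0.3, -2.1, -2.3]
opening: 0.0394
```

```bash
python3 -m crank '[[0,0,0,0,0,0.8,1]]';python3 -m crank '[[0,0,0,0,0,0.8,1]]'
```

```text
t: 10.03
tool_pos: [0.5484, 0.1843, 0.252]
tool_rot: [2.516, 1.879, 0.0]
contact_force: [-2.6, -2.7, 4.0]
opening: 0.0395
t: 10.12
tool_pos: [0.5485, 0.1843, 0.252]
tool_rot: [2.516, 1.879, -0.0]
contact_force: [-3.9, -2.2, 6.2]
opening: 0.0395
```

```bash
python3 -m crank '[[0,0,0,0,0,0,1],[0,0,0,0,0,0,0.3],[0,0,0,0,0,0,-0.4],[0,0,0,0,0,0,-0.4],[0,0,0,0,0,-10,-0.4],[0,0,0,0,0,-30,-0.4],[0,0,0,0,0,-30,-0.4],[0,0,0,0,0,0,-0.4]]'; python3 b.py w6
```

```text
t: 10.78
tool_pos: [0.5482, 0.1852, 0.3249]
tool_rot: [-2.516, -1.879, -0.001]
contact_force: [0.6, -0.7, 1.1]
opening: 0.0598
t 10.78 pos [0.5482 0.1852 0.3249] eul [[0.284, 0.959, -0.0], [0.959, -0.284, 0.002], [0.002, -0.001, -1.0]] F [ 0.6 -0.7  1.1] T [ 0.   -0.04  0.04] op 0.0598 q [0.2  0.01 1.8  0.   1.34 0.48]
```

View pics/w6.png

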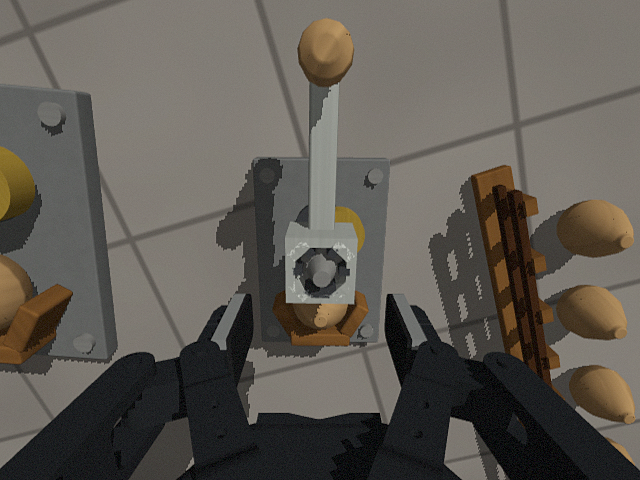

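```bash
python3 - <<'E'
from h import *
o=ctrl.get_obs();p=eyes.get_image("wrist");c=cam(p,o)
b=np.array([back(c,u,.114)[:2] for u in [(286,225),(356,225),(354,303),(286,303)]]);h=b.mean(0)
print(h,[np.linalg.norm(b[i]-b[(i+1)%4]).round(4) for i in range(4)])
k=back(c,(326,47),.125);print(k,np.linalg.norm(k[:2]-h),np.degrees(np.arctan2(*(k[:2]-h)[::-1])))
print(back(c,(475,180),.064),back(c,(510,170),.064))
print(rel(o,[.528,.302,.3249]))
E
```

```text
[0.54848051 0.19048605] [np.float64(0.0375), np.float64(0.0468), np.float64(0.0392), np.float64(0.0468)]
[0.5806323  0.29167245 0.125     ] 0.10617168221892423 72.37244465925357
[0.65733484 0.2000392  0.064     ] [0.68015405 0.20007957 0.064     ]
[106.5 -52.   -2.1]
```

```bash
python3 -m crank '[[0,0,0,20,-14,-3,1],[0,0,0,30,-18,0,1],[0,0,0,32,-14,0,1],[0,0,0,24,-6,0,1],[0,0,0,0,0,0,1],[0,0,0,0,0,0,1]]' 30; python3 s.py; python3 b.py w7
```

```text
t: 11.38
tool_pos: [0.5251, 0.3044, 0.3185]
tool_rot: [-2.515, -1.871, 0.018]
contact_force: [-0.0, -0.5, 1.0]
opening: 0.0001
t 11.38 pos [0.5251 0.3044 0.3185] eul [[0.288, 0.958, -0.013], [0.958, -0.288, -0.002], [-0.005, -0.012, -1.0]] F [-0.  -0.5  1. ] T [-0.01 -0.04 -0.01] op 0.0001 q [0.4  0.08 1.73 0.   1.34 0.69]
head 73.29062058315856
turn fix [-0.0119  0.0052  0.    ]
hub [0.5237 0.3061] underside above seat 0.0651
shift to [-1.079e+02  5.570e+01 -1.000e-01]
t 11.38 pos [0.5251 0.3044 0.3185] eul [[0.288, 0.958, -0.013], [0.958, -0.288, -0.002], [-0.005, -0.012, -1.0]] F [-0.  -0.5  1. ] T [-0.01 -0.04 -0.01] op 0.0001 q [0.4  0.08 1.73 0.   1.34 0.69]
```

View pics/w7.png

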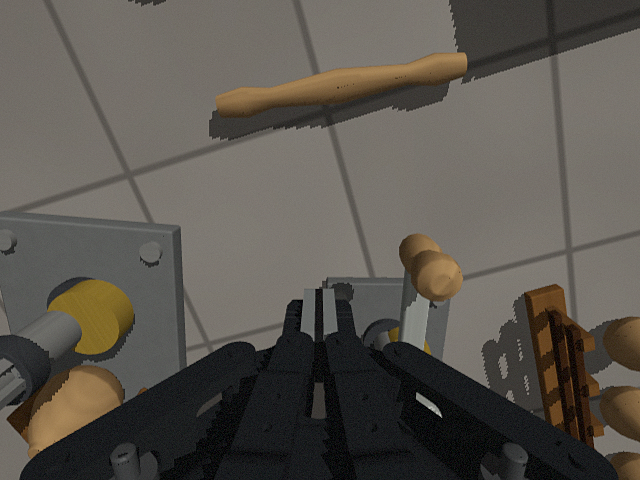

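```bash
python3 -m crank '[[-0.01,0.004,0,0,0,15,1],[-0.004,0.002,0,0,0,15,1],[0,0,0,0,0,8,1],[0,0,0,0,0,0,1]]'
cat > r.py <<'E'
from h import *
o=st();M=R.from_rotvec(o["tool_rot"]).as_matrix()
z=M[:,2];print("turn fix",np.round(M.T@np.array([-z[1],z[0],0]),4))
d=np.array(o["tool_pos"])[:2]-[.549,.1865]; d=d+z[:2]*.17
r=np.linalg.norm(d);phi=np.degrees(np.arctan2(d[1],d[0]));print("pusher r",r,"phi",phi, "tool head",np.degrees(np.arctan2(M[1,0],M[0,0])))
for g in (phi-10,phi-20,phi-30,phi-40):
    t=np.array([.549,.1865])+.113*np.array([np.cos(np.radians(g)),np.sin(np.radians(g))])-np.array(o["tool_pos"])[:2]
    print(round(g,1),np.round(M[:2,:2].T@t*1000,1))
E
python3 r.py
```

```text
t: 11.77
tool_pos: [0.5253, 0.3005, 0.278]
tool_rot: [2.523, 1.869, 0.001]
contact_force: [-0.9, 0.1, -0.6]
opening: 0.0002
t 11.77 pos [0.5253 0.3005 0.278 ] eul [[0.291, 0.957, 0.001], [0.957, -0.291, -0.001], [-0.001, 0.002, -1.0]] F [-0.9  0.1 -0.6] T [-0.04 -0.04 -0.03] op 0.0002 q [ 0.4   0.12  1.77 -0.    1.26  0.69]
turn fix [0.0016 0.0006 0.    ]
pusher r 0.11626727376280661 phi 101.6426627101667 tool head 73.0582543588026
91.6 [ 4.9 19.9]
81.6 [ 9.5 39. ]
71.6 [10.8 58.7]
61.6 [ 8.6 78.3]
```

```bash
python3 -m crank '[[0,0,0,2,8,-1,1],[0,0,0,2,10,0,1],[0,0,0,2,10,0,1],[0,0,0,2,10,0,1],[0,0,0,1,10,0,1],[0,0,0,0,8,0,1]]'; python3 r.py
```

```text
t: 12.27
tool_pos: [0.5863, 0.2897, 0.2796]
tool_rot: [2.527, 1.867, -0.008]
contact_force: [-4.7, -1.7, -0.2]
opening: 0.0001
t 12.27 pos [0.5863 0.2897 0.2796] eul [[0.294, 0.956, -0.004], [0.956, -0.294, -0.003], [-0.004, -0.003, -1.0]] F [-4.7 -1.7 -0.2] T [-0.23  0.66 -0.06] op 0.0001 q [ 0.35  0.22  1.64 -0.    1.28  0.64]
turn fix [-0.0026  0.0041  0.    ]
pusher r 0.10901695179634134 phi 70.31919560935377 tool head 72.91419323691515
60.3 [ 0.7 19.3]
50.3 [-5.3 38. ]
40.3 [-14.4  55.5]
30.3 [-26.4  71.1]
```

```bash
python3 -m crank '[[0,0,0,3,9,0,1],[0,0,0,2,10,0,1],[0,0,0,-1,10,0,1],[0,0,0,-3,8,0,1]]'; python3 r.py;python3 b.py w8
```

```text
t: 12.6
tool_pos: [0.6259, 0.2794, 0.2788]
tool_rot: [-2.524, -1.865, 0.01]
contact_force: [-1.6, 1.9, 0.0]
opening: -0.0002
t 12.6 pos [0.6259 0.2794 0.2788] eul [[0.294, 0.956, -0.007], [0.956, -0.294, -0.001], [-0.003, -0.006, -1.0]] F [-1.6  1.9  0. ] T [ 0.37  0.29 -0.07] op -0.0002 q [0.31 0.29 1.56 0.   1.3  0.61]
turn fix [-0.0063  0.003   0.    ]
pusher r 0.11973780707901069 phi 50.78091499637575 tool head 72.90796894997365
40.8 [-15.7  13.9]
30.8 [-27.6  29.6]
20.8 [-42.1  43. ]
10.8 [-58.6  53.7]
t 12.6 pos [0.6259 0.2794 0.2788] eul [[0.294, 0.956, -0.007], [0.956, -0.294, -0.001], [-0.003, -0.006, -1.0]] F [-1.6  1.9  0. ] T [ 0.37  0.29 -0.07] op -0.0002 q [0.31 0.29 1.56 0.   1.3  0.61]
```

View pics/w8.png

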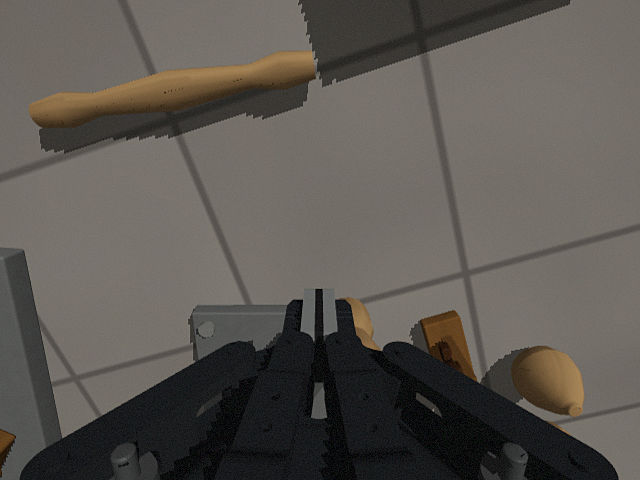

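```bash
python3 -m crank '[[-0.004,0.002,0,-4,9,0,1],[0,0,0,-6,9,0,1],[0,0,0,-7,8,0,1],[0,0,0,-7,8,0,1],[0,0,0,-8,7,0,1]]'; python3 r.py
```

```text
t: 13.07
tool_pos: [0.6591, 0.2342, 0.2797]
tool_rot: [-2.525, -1.867, -0.005]
contact_force: [-1.5, 3.2, -0.0]
opening: -0.0001
t 13.07 pos [0.6591 0.2342 0.2797] eul [[0.293, 0.956, 0.002], [0.956, -0.293, 0.003], [0.003, 0.001, -1.0]] F [-1.5  3.2 -0. ] T [ 0.51  0.15 -0.05] op -0.0001 q [0.23 0.32 1.52 0.   1.29 0.53]
turn fix [ 0.0007 -0.0033  0.    ]
pusher r 0.12048620843113006 phi 23.586620606315726 tool head 72.96349150117605
13.6 [-20.3   5.9]
3.6 [-38.1  14.4]
-6.4 [-57.1  19.7]
-16.4 [-76.7  21.7]
```

```bash
python3 -m crank '[[0,-0.002,0,-8,6,0,1],[0,0,0,-8,4,0,1],[0,0,0,-8,4,0,1],[0,0,0,-8,3,0,1]]'; python3 r.py
```

```text
t: 13.4
tool_pos: [0.6675, 0.1938, 0.28]
tool_rot: [2.527, 1.866, 0.004]
contact_force: [-1.1, 2.2, -0.1]
opening: -0.0001
t 13.4 pos [0.6675 0.1938 0.28  ] eul [[0.294, 0.956, 0.002], [0.956, -0.294, 0.001], [0.002, 0.002, -1.0]] F [-1.1  2.2 -0.1] T [ 0.53  0.15 -0.03] op -0.0001 q [0.18 0.31 1.54 0.   1.29 0.47]
turn fix [ 0.0015 -0.0019 -0.    ]
pusher r 0.11907119325341385 phi 3.6491730293126383 tool head 72.8812775033627
-6.4 [-20.8  -0.1]
-16.4 [-40.4   1.9]
-26.4 [-60.    0.5]
-36.4 [-79.1  -4.4]
```

```bash
python3 -m crank '[[0,0,0,-5,1,0,1],[0,0,0,-4,1,0,1]]'; python3 -m crank '[[0,0,0,-3,1,0,1]]'; python3 -m crank '[[0,0,0,-3,0,0,1]]'; python3 r.py
```

```text
t: 13.57
tool_pos: [0.6668, 0.1823, 0.2801]
tool_rot: [2.528, 1.864, 0.004]
contact_force: [-0.7, 2.2, -0.6]
opening: 0.0003
t: 13.65
tool_pos: [0.6667, 0.1785, 0.28]
tool_rot: [2.529, 1.864, 0.004]
contact_force: [-1.4, 3.2, -0.0]
opening: -0.0001
t: 13.73
tool_pos: [0.6658, 0.1752, 0.2802]
tool_rot: [2.529, 1.863, 0.005]
contact_force: [2.0, 2.8, -0.3]
opening: -0.0002
t 13.73 pos [0.6658 0.1752 0.2802] eul [[0.296, 0.955, 0.003], [0.955, -0.296, 0.001], [0.002, 0.002, -1.0]] F [ 2.   2.8 -0.3] T [ 0.4  -0.16 -0.04] op -0.0002 q [0.15 0.3  1.55 0.   1.29 0.45]
turn fix [ 0.0024 -0.0023 -0.    ]
pusher r 0.11786701949808148 phi -5.358184847146907 tool head 72.77691089076016
-15.4 [-20.2  -2. ]
-25.4 [-39.8  -3.1]
-35.4 [-59.   -7.6]
-45.4 [-77.1 -15.3]
```

```bash
python3 -m crank '[[0,0,0,-2.5,-0.3,0,1]]'; python3 -m crank '[[0,0,0,-2.5,0,0,1]]'; python3 - <<'E'
from h import *
for n in ("top","side"):
    p=eyes.get_image(n);i=cv2.cvtColor(p["image"],cv2.COLOR_RGB2BGR)
    i=i[150:270,190:350] if n=="top" else i[250:370,220:380]
    cv2.imwrite("pics/%s9.png"%n,cv2.resize(i,None,fx=4,fy=4,interpolation=2))
E
```

```text
t: 13.82
tool_pos: [0.665, 0.1727, 0.2805]
tool_rot: [2.528, 1.863, 0.007]
contact_force: [1.6, 2.6, -0.3]
opening: 0.0001
t: 13.9
tool_pos: [0.6643, 0.1704, 0.2808]
tool_rot: [2.528, 1.863, 0.01]
contact_force: [1.3, 7.0, -1.0]
opening: -0.0003
```

View pics/top9.png

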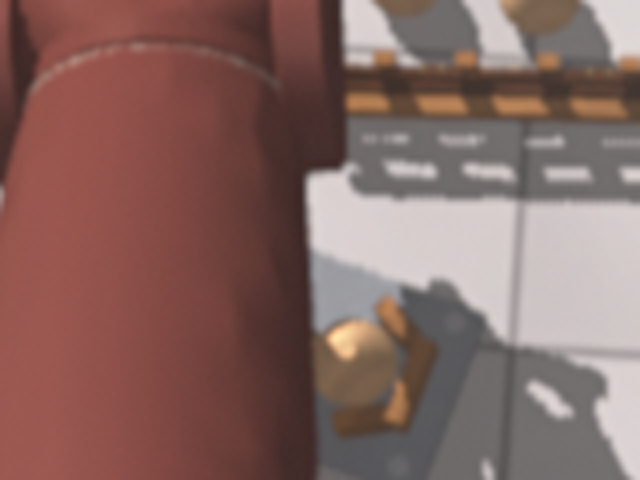

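View pics/side9.png

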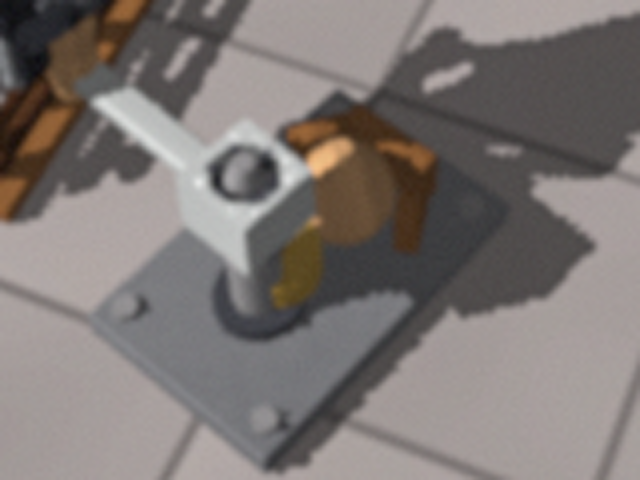

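```bash
python3 -m crank '[[0,0,0,-3,0,0.5,1]]'; python3 -m crank '[[0,0,0,-3,0,0.5,1]]'; python3 r.py
```

```text
t: 14.08
tool_pos: [0.6636, 0.1688, 0.2807]
tool_rot: [2.528, 1.864, 0.017]
contact_force: [2.5, 8.8, -2.4]
opening: 0.0002
t: 14.17
tool_pos: [0.663, 0.1674, 0.2808]
tool_rot: [-2.527, -1.864, -0.025]
contact_force: [2.8, 11.4, -1.3]
opening: 0.0001
t 14.17 pos [0.663  0.1674 0.2808] eul [[0.295, 0.955, 0.012], [0.955, -0.295, 0.011], [0.014, 0.008, -1.0]] F [ 2.8 11.4 -1.3] T [ 1.78 -0.49 -0.01] op 0.0001 q [0.14 0.28 1.57 0.01 1.28 0.43]
turn fix [ 0.008  -0.0137  0.    ]
pusher r 0.11729352327681343 phi -8.494560402453901 tool head 72.83936878936387
-18.5 [-18.   -1.6]
-28.5 [-37.5  -3.8]
-38.5 [-56.5  -9.3]
-48.5 [-74.1 -18.1]
```

```bash
python3 -m crank '[[0.005,-0.008,0,12,0,0,1],[0,0,0,18,4,-2,1],[0,0,0,18,4,-20,1],[0,0,0,10,0,-35,1],[0,0,0,0,0,-35,1],[0,0,0,0,0,0,1]]'; python3 - <<'E'
from h import *
o,p,c=wrist("w10")
print("wrist view tvec")
p=eyes.get_image("side");save(p,"side10");c=cam(p)
for q in ["lever_hub","lever_knob","clamp_seat","shaft_tip"]:
    for r in spotter.mark_of(q,p)[:3]: print(q,np.round(r["centre"],4),round(r["confidence"],2),np.round(proj(c,r["centre"]),0))
i=cv2.imread("pics/side10.png")[220:370,200:400];cv2.imwrite("pics/side10z.png",cv2.resize(i,None,fx=4,fy=4,interpolation=2))
E
```

```text
t: 14.67
tool_pos: [0.6879, 0.223, 0.3726]
tool_rot: [2.524, 1.864, -0.015]
contact_force: [0.8, 0.2, 1.7]
opening: 0.0001
t 14.67 pos [0.6879 0.223  0.3726] eul [[0.294, 0.956, -0.005], [0.956, -0.294, -0.009], [-0.01, -0.002, -1.0]] F [0.8 0.2 1.7] T [ 0.02 -0.08  0.01] op 0.0001 q [ 0.21  0.3   1.39 -0.01  1.46  0.51]
wrist view tvec
lever_hub [ 0.4911 -0.3694  0.0166] 0.97 [[401. 158.]]
lever_hub [0.5543 0.1853 0.1004] 0.93 [[280. 296.]]
lever_hub [ 0.5498  0.1897 -0.0019] 0.18 [[285. 331.]]
lever_knob [0.6573 0.1537 0.1004] 0.94 [[236. 264.]]
lever_knob [ 0.5063 -0.481   0.0183] 0.59 [[407. 134.]]
clamp_seat [0.5472 0.1901 0.0813] 0.89 [[283. 306.]]
clamp_seat [0.3059 0.2924 0.1101] 0.71 [[409. 413.]]
shaft_tip [0.3053 0.2977 0.1704] 0.82 [[415. 399.]]
shaft_tip [0.5554 0.1881 0.1205] 0.73 [[278. 290.]]
```

View pics/side10z.png

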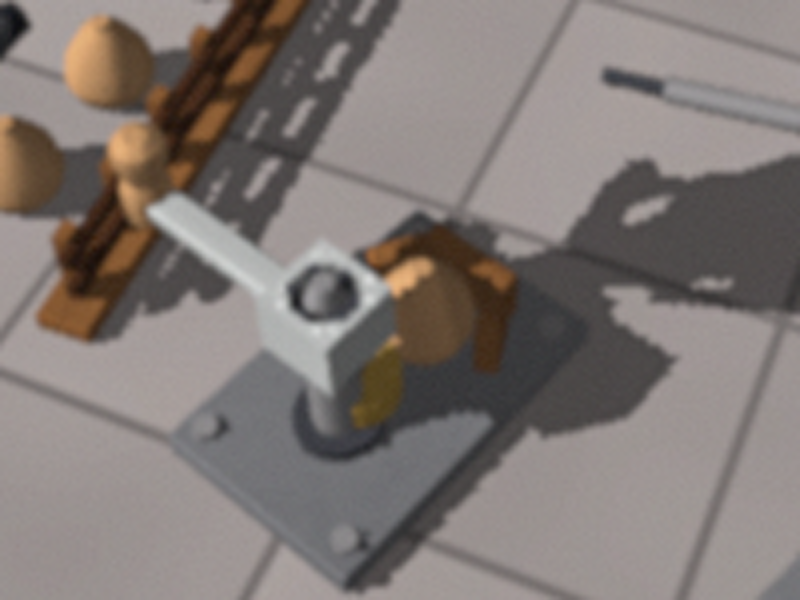

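View pics/w10.png

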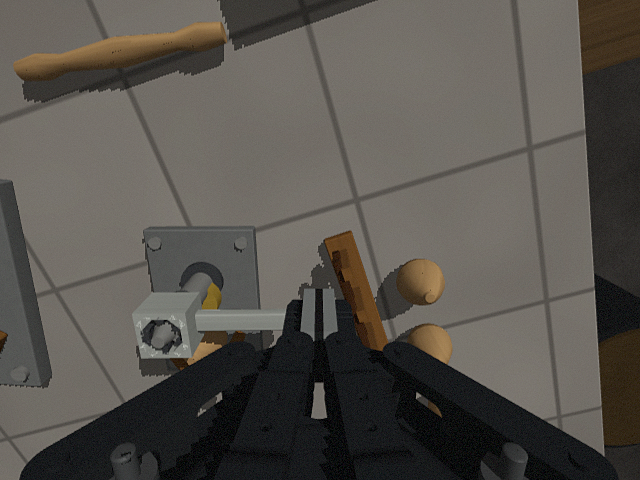

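```bash
python3 - <<'E'
from h import *
p=eyes.get_image("side");c=cam(p)
i=cv2.resize(cv2.cvtColor(p["image"],cv2.COLOR_RGB2BGR)[240:340,220:340],None,fx=6,fy=6,interpolation=2)
a=np.radians(-16.7);Rz=np.array([[np.cos(a),-np.sin(a)],[np.sin(a),np.cos(a)]])
C=np.array([.5485,.187])
for dz,col in ((0,(0,255,0)),(.004,(0,0,255))):
  for z in (.08,.114):
    q=np.array([[20,20],[20,-20],[-20,-20],[-20,20]])/1000@Rz.T+C
    u=proj(c,np.c_[q,np.full(4,z+dz)]);u=((u-[220,240]+.5)*6).astype(int)
    cv2.polylines(i,[u.reshape(-1,1,2)],True,col,1)
u=proj(c,[[*C,.122]]);u=((u-[220,240]+.5)*6).astype(int)[0];cv2.circle(i,tuple(map(int,u)),4,(255,0,0),-1)
cv2.imwrite("pics/ov.png",i)
E
```

```text
(no output)
```

View pics/ov.png

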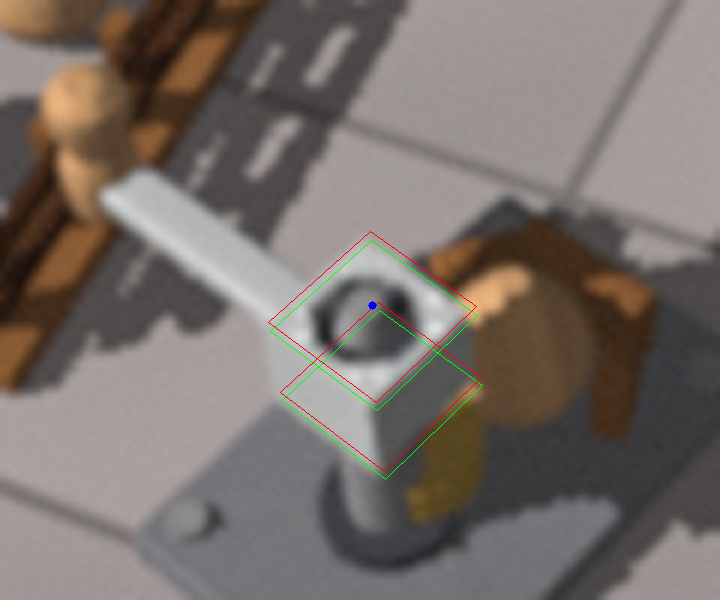

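```bash
python3 - <<'E'
from h import *
o=st();print(rel(o,[.595,.173,.285]));M=R.from_rotvec(o["tool_rot"]).as_matrix();z=M[:,2];print("turn fix",np.round(M.T@np.array([-z[1],z[0],0]),4))
E
```

```text
t 15.02 pos [0.6858 0.2215 0.3611] eul [[0.295, 0.955, -0.021], [0.955, -0.295, -0.01], [-0.016, -0.017, -1.0]] F [0.6 0.  0.3] T [ 0.02 -0.03 -0.01] op -0.0 q [ 0.21  0.31  1.4  -0.01  1.46  0.51]
[-71.9 -71.1  78.5]
turn fix [-0.0171  0.0162 -0.    ]
```

```bash
python3 -m crank '[[-0.016,0.014,0,-20,-20,-5,1],[-0.004,0.004,0,-26,-26,0,1],[0,0,0,-20,-20,0,1],[0,0,0,-4,-3,20,1],[0,0,0,0,0,20,1],[0,0,0,0,0,0,1]]'; python3 - <<'E'
from h import *
o=st();print(rel(o,[.595,.173,.285]));M=R.from_rotvec(o["tool_rot"]).as_matrix();z=M[:,2];print("turn fix",np.round(M.T@np.array([-z[1],z[0],0]),4))
E
```

```text
t: 15.52
tool_pos: [0.5944, 0.1715, 0.3166]
tool_rot: [-2.528, -1.861, 0.013]
contact_force: [-1.2, -0.0, -2.3]
opening: 0.0002
t 15.52 pos [0.5944 0.1715 0.3166] eul [[0.297, 0.955, -0.008], [0.955, -0.297, -0.003], [-0.005, -0.007, -1.0]] F [-1.2 -0.  -2.3] T [-0.01  0.05 -0.02] op 0.0002 q [ 0.16  0.11  1.71 -0.    1.34  0.46]
[ 1.7  0.3 31.6]
turn fix [-0.0067  0.0052  0.    ]
```

```bash
python3 -m crank '[[-0.006,0.005,0,1,0,12,1],[-0.002,0.001,0,0,0,12,1],[0,0,0,0,0,8,1],[0,0,0,0,0,6,1]]';python3 -m crank '[[0,0,0,0,0,2.5,1]]'; python3 -m crank '[[0,0,0,0,0,1.5,1]]'
```

```text
t: 15.85
tool_pos: [0.5948, 0.1719, 0.277]
tool_rot: [2.53, 1.861, 0.0]
contact_force: [-0.2, -0.2, -0.5]
opening: 0.0002
t: 15.93
tool_pos: [0.5947, 0.1719, 0.2732]
tool_rot: [-2.531, -1.861, 0.002]
contact_force: [0.1, -0.6, -0.4]
opening: -0.0002
t: 16.02
tool_pos: [0.5949, 0.1719, 0.2712]
tool_rot: [-2.53, -1.861, 0.003]
contact_force: [0.0, -1.3, -0.2]
opening: 0.0002
```

```bash
for i in 1; do python3 -m crank '[[0,0,0,0,0,1,1]]'; python3 -m crank '[[0,0,0,0,0,1,1]]'; python3 -m crank '[[0,0,0,0,0,0.7,1]]'; done
```

```text
t: 16.1
tool_pos: [0.5951, 0.1719, 0.2701]
tool_rot: [-2.53, -1.861, 0.003]
contact_force: [0.3, -0.3, 1.0]
opening: -0.0002
t: 16.18
tool_pos: [0.5953, 0.1721, 0.2696]
tool_rot: [-2.53, -1.862, 0.003]
contact_force: [-0.4, -0.5, 2.4]
opening: -0.0001
t: 16.27
tool_pos: [0.5956, 0.1722, 0.2696]
tool_rot: [-2.53, -1.862, 0.001]
contact_force: [-1.2, -0.3, 0.5]
opening: -0.0001
```

```bash
python3 -m crank '[[0,0,0,0,0,-10,1],[0,0,0,0,0,-35,1],[0,0,0,0,0,-40,1],[0,0,0,30,0,-30,1],[0,0,0,40,0,0,1],[0,0,0,40,0,0,1],[0,0,0,0,0,0,1],[0,0,0,0,0,0,1]]'; python3 - <<'E'
from h import *
st();p=eyes.get_image("side");save(p,"side11");c=cam(p)
for q in ["lever_hub","lever_knob"]:
    for r in spotter.mark_of(q,p)[:2]: print(q,np.round(r["centre"],4),round(r["confidence"],2))
for t in ["top0_mid","punch_mid","spindle_mid","tin_mid"]:
    print(t,[np.round(r["centre"],3).tolist() for r in spotter.mark_of(t,p)[:4]])
E
```

```text
t: 16.93
tool_pos: [0.6299, 0.2803, 0.3988]
tool_rot: [2.532, 1.856, 0.013]
contact_force: [-0.1, 1.0, -1.2]
opening: 0.0001
t 16.93 pos [0.6299 0.2803 0.3988] eul [[0.301, 0.954, 0.008], [0.954, -0.301, 0.003], [0.005, 0.007, -1.0]] F [-0.1  1.  -1.2] T [-0.04  0.01  0.03] op 0.0001 q [0.31 0.2  1.46 0.   1.47 0.62]
lever_hub [ 0.4934 -0.3698  0.0142] 0.64
lever_hub [0.5515 0.1825 0.0993] 0.56
lever_knob [0.6514 0.1538 0.0972] 0.81
lever_knob [ 0.505  -0.4785  0.0176] 0.79
top0_mid [[0.763, -0.146, 0.023], [0.452, -0.073, 0.012], [0.549, 0.186, 0.086]]
punch_mid [[0.457, -0.073, 0.009]]
spindle_mid [[0.564, 0.4, 0.012]]
tin_mid [[0.66, -0.285, 0.027]]
```

View pics/side11.png

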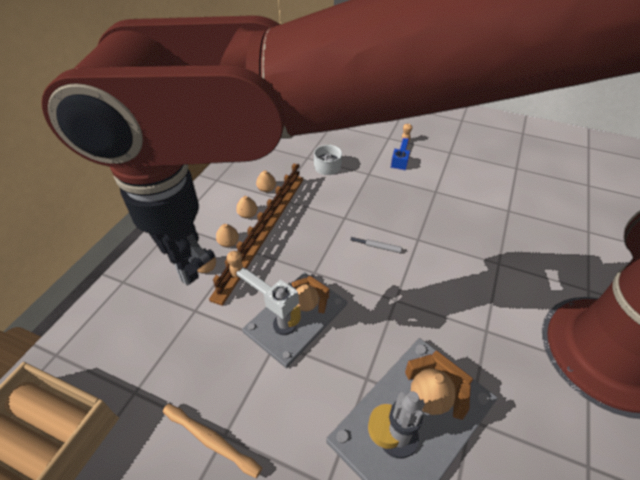

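The lever sits on the shaft with its hub at about (282,297) and its knob at (234,262). The gripper is well clear, and the tops, punch, spindle and tin look undisturbed, so I'm handing the job in.

```bash
python3 -c "
from station import ctrl
print(ctrl.finish_job())"
```

```text
the job is handed in; nothing more can be done
None
```

The lever is on the small clamp's shaft, swung clockwise to the stop and released, and the job is handed in at about 17–18 s of the 58 s allowed; no verdict came back. The large clamp and the blue look-alike lever were left alone.

- **Threading:** The wrist picture showed the missing spline, so I set the arm at about 73° in the world frame. The hub went down without catching on the spline ends. It met the shoulder with roughly 9 N, well under the 35 N limit.
- **Swing:** I let go and pushed the knob round with closed fingers until the force rose to about 11 N at the stop, then backed off.
- **Pointing:** The last side picture puts the knob at about –17°, against –16.6° measured for the clamp's +x.
- **Seating:** A light touch on the arm found its top at about 97 mm, the height expected when fully home.
- **Bystanders:** In the last pictures the tops, punch, spindle and tin look where they started. I checked this by eye, since I took no exact starting positions for them.

**Disagreement:** The network's mark for the hub read 2–3 mm high, at about 99–100 mm instead of 97. Its accuracy is about 4 mm, and my outline overlay on the side picture could not settle it. I relied on the touch measurement and the shoulder contact.

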